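# Seat and hold a brass bar in the cut-off saw

## Robot

A 6-joint arm with a two-finger parallel gripper is mounted at the origin on the work surface. World frame = base frame: x ahead of the robot, y to its left, z up, the work surface at z = 0. Lengths are in m, angles in rad, forces in N, time in s.
With the tool pointing down it reaches from about 0.35 to 0.95 m from the base axis. Payload 17.4 kg.
Tool frame: the origin (TCP) lies midway between the tips of the shut fingers; the grasp point (between the pads) lies robot.grip_depth behind it (robot.grip_depth is the distance from the TCP to the grasp point, in m); z points along the fingers, x is the direction in which the jaws open and shut, and the axes are right-handed (so a half turn about z gives the same grasp; the last joint's range is limited). The gripper opens to 93 mm and grips with 3 to 60 N. Pads are 15 mm wide; open, the fingers measure 128 mm over their backs; the gripper's body (75 mm by 188 mm) begins 65 mm behind the grasp point.
Start: joints at [-1.197, 0.116, 1.442, -0, 1.584, -0.038], TCP at [0.27, -0.619, 0.219] pointing down, gripper open.
Joint ranges: [-2.83, 2.83], [-0.83, 2.19], [0.07, 2.5], [-1.14, 4.28], [0.01, 3], [-2.97, 2.97]. Speed limits (rad/s): [1.89, 1.89, 2.22, 3.14, 3.14, 3.14].

## Interface

Orientations are given as [roll, pitch, yaw] about the fixed x, y, z axes, in that order (R = Rz(yaw) Ry(pitch) Rx(roll)).
In Python, from rig import robot gives the robot as it stands. Calls block until the motion is done:
- robot.move_pose(position, orientation): joint-space move of the TCP to a pose.
- robot.move_straight(position, vel=0.15, orientation=None, until_force=None): straight line of the TCP; orientation=None keeps the orientation; vel is the mean speed in m/s. With until_force (N) it stops when the force on the tool has changed by that much, and returns True; else False.
- robot.movej(angles): joint-space move.
- robot.move_gripper(opening): finger opening in m; the grip force is fixed at half the most; returns when the fingers have stopped.
- robot.hold(seconds).
- robot.inverse_kinematics(position, orientation): joint angles nearest the present ones, or None.
- robot.get_obs(): the state.
- robot.camera(name): name is "scene" or "top"; returns (picture, depth): 480x640x3 uint8, red, green, blue; 480x640 float32, m along the optical axis (not along the pixel's ray), 0 where there is no reading.
- robot.camera_info(name): a dict with "K" (3x3 intrinsics, pixels), "k1" (the pictures are not rectified: a ray, as slopes to the right and down, at radius r is drawn at 1 + k1 r^2 times it, then the intrinsics apply), "rvec" (rotation vector, rad) and "tvec" (3), from world to camera coordinates, as OpenCV has them. Camera axes: x right, y down, z forward; pixel columns grow to the right and rows downward; lengths in m; the calibration is good to about 2 mm. A picture is of the moment at which its call begins. camera_info takes no time and is no camera call.
A pose or a line that the arm cannot do raises robot.Unreachable and nothing moves.
- robot.close_job(): hands the job in, once; it reports no verdict.
The state is a dict: "time_s": time; "joints": joint angles; "qvel": joint speeds; "effort": joint torques, N m; "tool_pos": TCP position; "tcp_rot": TCP orientation; "ft_force": force on the tool from outside, world axes, zero at the start; "moment": the same for the moment, N m; "opening": finger opening in m.
Only numpy, scipy, OpenCV 4.12 (cv2) and the standard library are available. Lean on these libraries where they do the work, as an engineer would, in place of code of your own. Each camera call takes 0.05 s, during which the arm holds its last target. There are 200 camera calls.

## Task

The cut-off saw is switched off and being set up for a cut. Take the brass bar out of the stock rack, lay it on the saw's table along the fence with its end hard up against the stop block, and with the fingertips push on it diagonally from the front, so that the one push presses it firmly down on the table and back against the fence together. Finish while still holding it with that push, ready for a colleague to close the clamp, and leave the other bars, the bottle and the specimen mount where they are.

Things in the scene. Friction and masses are not known exactly. Their poses are not given: they have to be found in the camera images.
- brass_bar_center (a point): Centre of the loose brass bar (yellow metal, solid, round): diameter 28 mm, length 120 mm, about 0.63 kg. Its own y axis runs along the bar (either end first; it may be rolled to any angle). It lies level in one of the rack's three V-grooves, centre 40 mm above the bench, the other grooves holding bars of the same size; on the saw's table it rolls freely and slides easily (metal on metal).
- steel_bar_center (a point): Centre of the grey steel bar, same size, 0.58 kg, in another groove; not to be disturbed.
- black_bar_center (a point): Centre of the black plastic bar, same size, 0.10 kg, in the third groove; not to be disturbed.
- rack: Stock rack fixed to the bench; origin at the centre of its underside. Blue base plate 210 x 112 x 12 mm; on it two rows of grey V-saddles, 41 mm high, 14 mm thick, 42 mm either side of the middle along its y. The grooves run along its y, at its x = -66, 0 and +66 mm; under the middle of a bar there is free space down to the base plate.
- feed_table: The saw's level aluminium table, fixed; origin on its top surface (110 mm above the bench) below the fence's front face; x points from its front (robot side) square into the fence, y along the fence away from the stop block, z up. It reaches from x = -150 mm to the fence and from y = -170 to +120 mm, with an 8 mm slot for the wheel at y = 59 mm.
- fence: Steel fence standing on the table, fixed; same origin and axes as the table. Its front face is the plane x = 0, 30 mm high, from y = -130 to +50 mm, 12 mm thick behind the face. With the bar against fence and table the bar's centre is at x = -14 mm, z = 14 mm.
- stop: Dark steel stop block clamped to the fence, fixed, set at differing places along it. Axes as the fence; origin on its flat working face at the fence's face and table's surface. That face is the plane y = 0, looks to +y, reaches from x = 0 to -45 mm and is 30 mm high; the knob on top rises to 56 mm. With the bar's end against it the bar's centre is at y = 60 mm; the other end sticks out past the fence.
- saw: White bench saw the table belongs to, fixed, switched off; 380 x 420 mm, cabinet 83 mm high; origin on the bench 110 mm below the table's origin, same axes. Behind the fence: an open clamp (y = 0, up to 60 mm above the table) and, in the plane y = 59 mm, the 150 mm wheel, which begins 22 mm behind the fence's face and rises to 100 mm above the table; guard, motor and nozzle lie further back.
- bottle_center (a point): Centre of a closed white coolant bottle, diameter 64 mm, 140 mm tall, standing beyond the rack; a bystander.
- mount: Black resin specimen mount, a disc of diameter 30 mm and height 20 mm, beyond the rack; origin at the centre of its underside; a bystander.
Things that resemble listed ones, but are neither listed nor needed, are in the scene too. Of the things like the part that bears brass_bar_center, leave any that is green or red; of the rest the larger one is meant.

How it is judged:
By the outcome, as a careful person would: the job done as asked, in the order asked, and still so for the second after the job is handed in, while the arm keeps its last pose, push and grip.
It also fails if it takes over 64 s, if anything falls off the work surface, if the arm or the gripper's body presses on something with over 40 N, if the wrist force passes 120 N, or if a joint passes its speed limit or range.

## Working session

There is one attempt and no reset: what is moved stays moved. The work goes in short steps, each a Python script; the robot and the scene stay as the last script left them, time stands still between calls to the robot, and variables do not carry over. Pictures are saved under pics/ and viewed, about 8 in all and at most 12, crops included, and the job is handed in when it is done.

```bash
ls; mkdir -p pics
python3 - <<'E'
from rig import robot
import cv2,numpy as np
for n in("scene","top"):
    p,d=robot.camera(n); cv2.imwrite(f"pics/{n}0.png",p[...,::-1]); np.save(f"pics/{n}0.npy",d)
    i=robot.camera_info(n); print(n,i)
o=robot.get_obs(); print(o, robot.grip_depth)
E
```

```text
pics
scene {'K': array([[541.85791636,   0.        , 322.20590145],
       [  0.        , 541.85791636, 240.17152665],
       [  0.        ,   0.        ,   1.        ]]), 'k1': -0.02964005589592982, 'rvec': array([ 1.45547992,  2.32304801, -0.68210899]), 'tvec': array([ 0.36680643, -0.31760585,  1.40112292])}
top {'K': array([[501.97398483,   0.        , 317.93696129],
       [  0.        , 501.97398483, 242.63984671],
       [  0.        ,   0.        ,   1.        ]]), 'k1': 0.02521886039613039, 'rvec': array([ 2.08020316, -2.14101274,  0.23552316]), 'tvec': array([-0.13738912,  0.5763164 ,  0.82562325])}
{'time_s': 0.1, 'joints': array([-1.19677726e+00,  1.16427650e-01,  1.44216114e+00, -1.43935471e-05,
        1.58400882e+00, -3.78263159e-02]), 'qvel': array([ 2.85811382e-05,  5.43267242e-04, -1.76646808e-03, -1.97721905e-03,
        7.63724032e-04, -1.24003915e-03]), 'effort': array([ 4.32881949e-03, -7.22892022e+01, -6.23867154e+01,  7.82894623e-02,
        2.28418125e-02, -4.50656762e-05]), 'tool_pos': array([ 0.27011129, -0.61840964,  0.21800918]), 'tcp_rot': array([-3.14156903e+00,  1.00478187e-03, -1.15895111e+00]), 'ft_force': array([ 0.16316473, -0.21077838,  0.77408999]), 'moment': array([0.02713683, 0.01340092, 0.00260842]), 'opening': 0.0932428100981921} 0.0188
```

View pics/scene0.png

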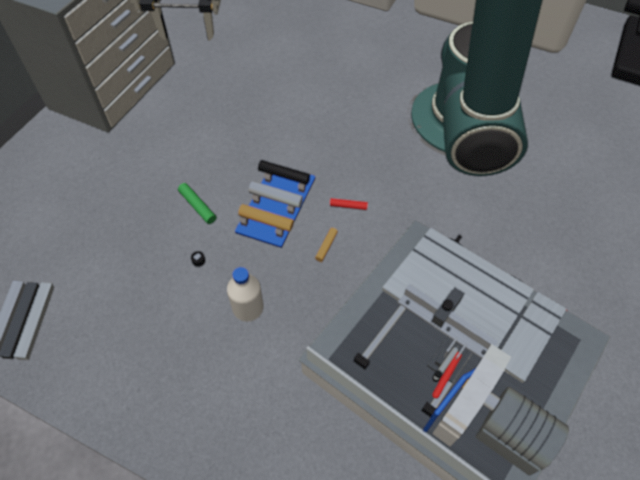

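View pics/top0.png

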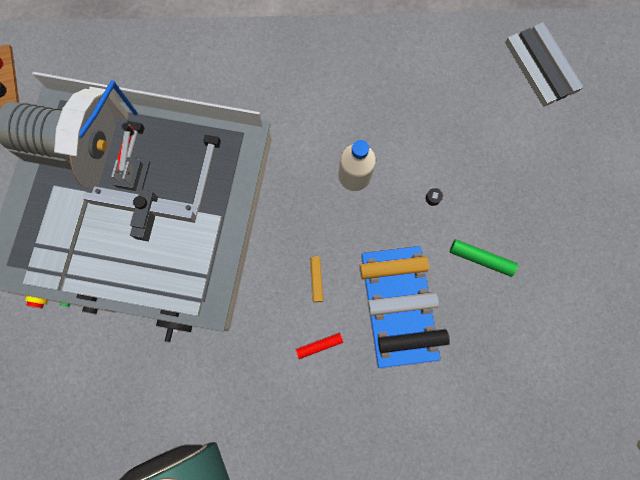

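The scene view shows the rack's bars and the saw. In the top view the brass bar is at (395,268), steel at (403,304) and black at (413,341). The fence runs (95,190)–(195,212) and the stop block is at about (143,220). A smaller brass decoy is at (317,279).

```bash
cat > h.py <<'E'
import cv2,numpy as np
from rig import robot
def ray(n,uv):
    i=robot.camera_info(n);K=i["K"];k=i["k1"];R=cv2.Rodrigues(i["rvec"])[0]
    uv=np.atleast_2d(np.asarray(uv,float))
    s=cv2.undistortPoints(uv[:,None],K,np.array([k,0,0,0.]))[:,0]
    return -R.T@i["tvec"], np.c_[s,np.ones(len(s))]@R, s
def onz(n,uv,z):
    c,d,_=ray(n,uv); t=(z-c[2])/d[:,2]; return c+d*t[:,None]
def cloud(n,D):
    v,u=np.mgrid[:480,:640]; c,d,_=ray(n,np.c_[u.ravel(),v.ravel()])
    P=(c+d*D.ravel()[:,None]).reshape(480,640,3); P[D==0]=np.nan; return P
def axis(m):
    (c,s,a)=cv2.minAreaRect(np.argwhere(m)[:,::-1].astype(np.float32)); return c,s,a
E
python3 - <<'E'
from h import *
im=cv2.imread("pics/top0.png");P=cloud("top",np.load("pics/top0.npy"))
hsv=cv2.cvtColor(im,cv2.COLOR_BGR2HSV)
m=cv2.inRange(hsv,(8,120,80),(25,255,255)); m[:230]=0;m[320:]=0;m[:,:280]=0
n,l,st,ce=cv2.connectedComponentsWithStats(m)
for k in range(1,n):
    if st[k,4]<150: continue
    q=P[l==k]; print(st[k],ce[k],"depth mean",np.nanmedian(q,0),"top",np.nanpercentile(q[:,2],95))
    box=cv2.boxPoints(axis(l==k)); W=onz("top",box,.046); print(np.round(W,4).tolist(), W.mean(0))
# blue plate
m=cv2.inRange(hsv,(100,150,80),(125,255,255)); m[:240]=0
r=cv2.boxPoints(axis(m>0)); print("plate",np.round(onz("top",r,.012),4).tolist(),onz("top",r,.012).mean(0))
# scene view of brass
im2=cv2.imread("pics/scene0.png");h2=cv2.cvtColor(im2,cv2.COLOR_BGR2HSV)
m=cv2.inRange(h2,(8,120,80),(25,255,255)); m[:200]=0;m[235:]=0;m[:,:230]=0;m[:,300:]=0
b=cv2.boxPoints(axis(m>0)); print("scene",onz("scene",b,.046).mean(0))
# saw heights
Z=P[...,2]
for lo,hi in((.1,.12),(.133,.146)):
    print(lo,np.sum((Z>lo)&(Z<hi)),np.nanmedian(Z[(Z>lo)&(Z<hi)]))
x0,y0=20,170
c=cv2.resize(im[y0:y0+150,x0:x0+200],None,fx=4,fy=4,interpolation=cv2.INTER_CUBIC)
cv2.imwrite("pics/saw.png",c)
E
```

```text
[311 257  12  45 433] [316.23325635 279.15242494] depth mean [ 0.51340705 -0.14939899  0.01827989] top 0.021572769085851807
[[0.5497, -0.139, 0.046], [0.5503, -0.1563, 0.046], [0.4707, -0.159, 0.046], [0.4701, -0.142, 0.046]] [ 0.51021039 -0.14906683  0.046     ]
[ 360  256   69   23 1001] [394.00999001 267.14885115] depth mean [ 0.52589173 -0.28732638  0.05223532] top 0.05584838247905002
[[0.5351, -0.2274, 0.046], [0.5473, -0.3486, 0.046], [0.5198, -0.35, 0.046], [0.5078, -0.2295, 0.046]] [ 0.52749462 -0.28887978  0.046     ]
plate [[0.5608, -0.2337, 0.012], [0.5751, -0.3496, 0.012], [0.3642, -0.3647, 0.012], [0.3513, -0.2544, 0.012]] [ 0.46284861 -0.30060525  0.012     ]
scene [ 0.53243746 -0.28764739  0.046     ]
0.1 19360 0.11095441717830523
0.133 2732 0.13997135683862733
```

View pics/saw.png

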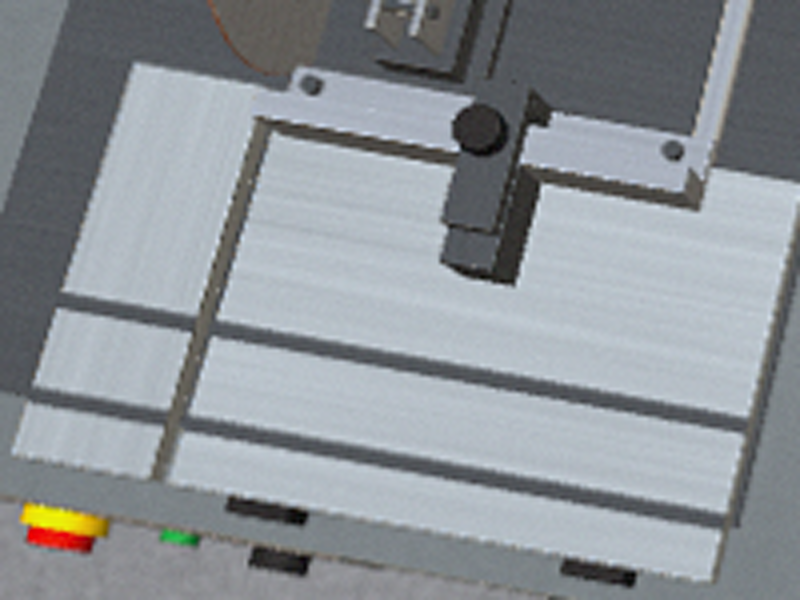

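Run:
```python
from h import *
f=lambda L:[((a+.5)/4-.5+20,(b+.5)/4-.5+170) for a,b in L]
P=cloud("top",np.load("pics/top0.npy"))
w=lambda L,z:onz("top",f(L),z)
a=w([(262,118),(688,190)],.14); b=w([(272,134),(455,164),(697,208)],.11)
c=w([(10,457),(717,580),(60,292),(745,432),(30,385),(735,520)],.11)
s=w([(262,128),(163,478)],.11)
for n,q in(("fence top",a),("fence bot",b),("table FL FR,..",c),("slot",s)): print(n,np.round(q[:,:2],4).tolist())
ang=lambda p,q:np.degrees(np.arctan2(*(q-p)[[1,0]]))
print("y-axis dirs",ang(a[1],a[0]),ang(b[2],b[0]),ang(c[1],c[0]),ang(c[3],c[2]),ang(c[5],c[4]),"x dir",ang(s[1],s[0]),)
st=w([(460,165),(446,225),(441,262)],.14); print("stop",np.round(st[:,:2],4))
Z=P[...,2]
print(np.round(Z[198:242,127:156:2][::3]*1000).tolist())
# line fit from depth: fence-top mask, stop mask edges
th=np.radians(np.mean([ang(a[1],a[0]),ang(b[2],b[0]),ang(c[1],c[0])])); ey=np.array([np.cos(th),np.sin(th)]); ex=np.array([ey[1],-ey[0]])
print("ex",ex,"ey",ey)
for n,q in(("fence top",a),("fence bot",b),("table",c),("slot",s),("stop",st)): print(n,np.round(np.c_[q[:,:2]@ex,q[:,:2]@ey],4).tolist())
m=(Z>.137)&(Z<.143);q=P[m][:,:2];q=np.c_[q@ex,q@ey]
B=q[(q[:,0]>.3)]
ys=np.arange(-.2,.6,.01)
for y in ys:
    k=q[(abs(q[:,1]-y)<.005)]
    if len(k)>5: print(round(y,3),len(k),np.round(np.percentile(k[:,0],[2,98]),4))
```

```text
fence top [[0.6386, 0.2242], [0.6035, 0.0508]]
fence bot [[0.6411, 0.2335], [0.6259, 0.1563], [0.6039, 0.0543]]
table FL FR,.. [[0.5068, 0.3292], [0.4481, 0.0425], [0.5751, 0.3155], [0.5081, 0.0324], [0.5363, 0.324], [0.4721, 0.0358]]
slot [[0.6439, 0.2379], [0.4963, 0.2673]]
y-axis dirs 78.54979796255583 78.26738432427692 78.42310582152956 76.69238656716261 77.44311930570815 x dir -11.278064843033961
stop [[0.6165 0.1433]
 [0.5915 0.1477]
 [0.5762 0.1489]]
[[117.0, 116.0, 118.0, 118.0, 167.0, 166.0, 166.0, 167.0, 169.0, 151.0, 150.0, 151.0, 148.0, 140.0, 131.0], [141.0, 143.0, 143.0, 166.0, 167.0, 167.0, 167.0, 168.0, 166.0, 163.0, 152.0, 152.0, 144.0, 117.0, 120.0], [141.0, 140.0, 141.0, 142.0, 167.0, 166.0, 167.0, 166.0, 165.0, 164.0, 149.0, 148.0, 142.0, 143.0, 117.0], [135.0, 139.0, 142.0, 141.0, 151.0, 165.0, 165.0, 164.0, 160.0, 156.0, 148.0, 148.0, 142.0, 140.0, 140.0], [115.0, 116.0, 120.0, 120.0, 150.0, 150.0, 149.0, 150.0, 151.0, 151.0, 151.0, 144.0, 139.0, 141.0, 141.0], [108.0, 111.0, 111.0, 151.0, 151.0, 150.0, 152.0, 151.0, 151.0, 151.0, 150.0, 140.0, 131.0, 128.0, 131
[... 1527 characters left out ...]
393 0.241 ]
0.17 17 [0.5795 0.5905]
0.18 45 [0.5794 0.5907]
0.19 43 [0.5793 0.6218]
0.2 44 [0.5791 0.5909]
0.21 43 [0.5793 0.5912]
0.22 45 [0.5793 0.5911]
0.23 44 [0.5798 0.5912]
0.24 94 [0.5351 0.6071]
0.25 54 [0.5345 0.5486]
0.26 43 [0.5343 0.5863]
0.27 27 [0.5799 0.5912]
0.28 41 [0.5802 0.5916]
0.29 67 [0.5805 0.6501]
0.3 46 [0.5802 0.6362]
0.31 88 [0.5805 0.6706]
0.32 45 [0.5805 0.6653]
0.33 52 [0.5804 0.7665]
0.34 75 [0.5806 0.7604]
0.35 105 [0.5812 0.7522]
0.36 117 [0.6036 0.7494]
0.4 12 [0.6424 0.6497]
0.41 8 [0.6431 0.6441]
0.42 7 [0.6433 0.6453]
0.43 10 [0.6429 0.7107]
0.44 9 [0.6435 0.6455]
0.45 11 [0.6427 0.6455]
0.46 8 [0.6432 0.6463]
0.47 9 [0.6435 0.6455]
0.48 6 [0.6435 0.6451]
```

The table frame fits consistently: the fence's front face is at 0.5805 along ex, the stop face is at about 0.2617 along ey, and the frame yaw is about -11.8°. Next is the pick.

```bash
cat >> h.py <<'E'
pi=np.pi
YAW=np.radians(-11.8); EX=np.array([np.cos(YAW),np.sin(YAW)]); EY=np.array([-EX[1],EX[0]])
_e=np.array([.97962,-.20085]);_f=np.array([.20085,.97962])
ST=.5803*_e+.2617*_f            # stop origin, world xy
def T(x,y,z): return np.r_[ST+x*EX+y*EY,.110+z]
def say(t):
    o=robot.get_obs(); d=o["tool_pos"][:2]-ST
    print(t,"t",round(o["time_s"],1),"tool",np.round(o["tool_pos"],4),"tab",np.round([d@EX,d@EY,o["tool_pos"][2]-.11],4),"F",np.round(o["ft_force"],1),"open",round(o["opening"],4))
E
python3 - <<'E'
from h import *
th=np.radians(95.7); u=np.array([np.cos(th),np.sin(th)])
c=np.array([.5290,-.2885])-.008*u      # grip 8 mm toward the stop end
ori=[pi,0,np.radians(5.7)]
print(robot.inverse_kinematics([*c,.15],ori), robot.inverse_kinematics(T(-.043,.06,.1),[pi,0,YAW]))
R45=[pi,0,YAW]
robot.move_gripper(.052)
robot.move_pose([*c,.16],ori); say("above")
p,_=robot.camera("top"); cv2.imwrite("pics/above.png",cv2.resize(p[200:400,280:520,::-1],None,fx=3,fy=3))
print("down blocked:",robot.move_straight([*c,.029],vel=.1,until_force=8)); say("down")
E
```

```text
[-5.52180954e-01 -4.42181187e-03  1.67853348e+00 -4.44089210e-16
  1.46748099e+00 -6.51664721e-01] [ 2.96585522e-01  1.34169817e-02  1.56302652e+00 -4.44089210e-16
  1.56514916e+00  5.02534374e-01]
above t 2.5 tool [ 0.5295 -0.2974  0.1602] tab [-2.000e-04 -4.466e-01  5.020e-02] F [0.7 0.3 0. ] open 0.0521
down blocked: False
down t 4.0 tool [ 0.5301 -0.2967  0.0297] tab [ 3.000e-04 -4.458e-01 -8.030e-02] F [-0.  -0.9 -0.5] open 0.0523
```

View pics/above.png

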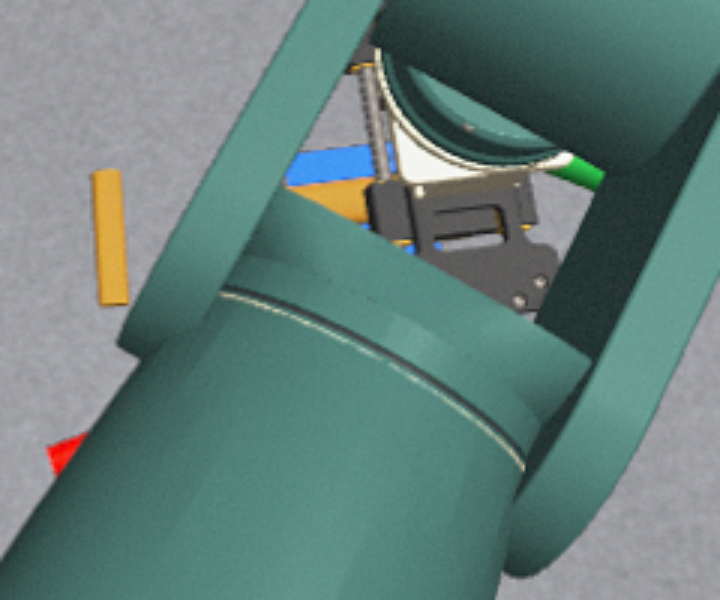

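The arm hides most of the rack in this view; only part of the brass bar shows, at crop (330,195). The descent was unobstructed, so I'll grip and lift, then check from the scene camera.

Run:
```python
from h import *
robot.move_gripper(.015); say("grip")
o=robot.get_obs()["tool_pos"]
robot.move_straight([o[0],o[1],.10],vel=.1); say("up"); robot.move_straight([o[0],o[1],.30],vel=.2)
robot.move_pose(T(-.046,.063,.12),[pi,0,YAW]); say("above table")
for n in("scene","top"):
    p,_=robot.camera(n); cv2.imwrite(f"pics/{n}2.png",p[...,::-1])
a=cv2.imread("pics/scene2.png")[150:420,220:620]
cv2.imwrite("pics/s2.png",cv2.resize(a,None,fx=2,fy=2))
```

```text
grip t 4.5 tool [ 0.528  -0.2967  0.0289] tab [-0.0018 -0.4463 -0.0811] F [-17.1  -0.8   9. ] open 0.0274
up t 5.4 tool [ 0.5277 -0.2965  0.0992] tab [-0.0022 -0.4462 -0.0108] F [ 1.   0.4 -5.9] open 0.0272
above table t 8.4 tool [0.5892 0.2101 0.2301] tab [-0.0455  0.0623  0.1201] F [ 0.3 -0.1 -6. ] open 0.0273
```

View pics/s2.png

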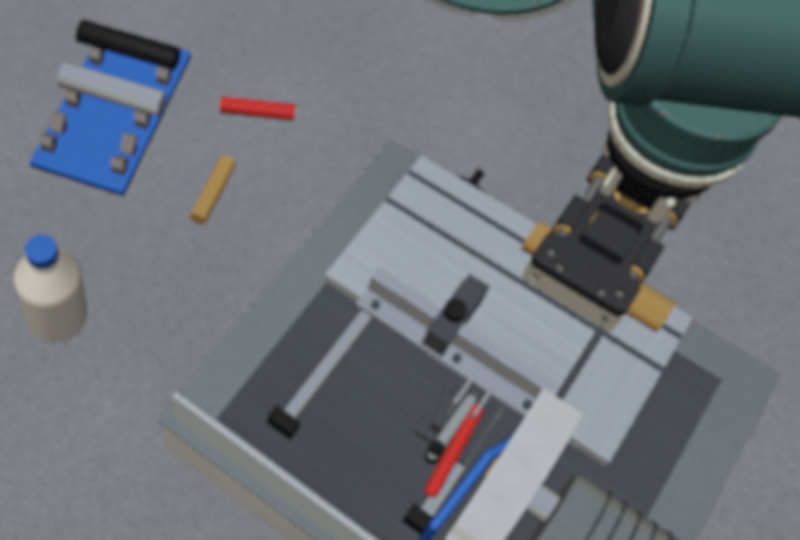

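The bar is held level, with ends at crop (530,238) and (665,310), and the other bars are undisturbed. Now I'll check its offset, lower it, and slide it to the stop.

Run:
```python
from h import *
w=onz("scene",[(220+527/2,150+236/2),(220+665/2,150+308/2)],.241)[:,:2]-ST
print("ends x",w@EX,"y",w@EY)
print("low:",robot.move_straight(T(-.046,.063,.02),vel=.1,until_force=10)); say("")
print("touch:",robot.move_straight(T(-.046,.063,-.002),vel=.02,until_force=4)); say("down")
d=robot.get_obs()["tool_pos"]
print("stop:",robot.move_straight([*(T(-.046,.063-.03,0)[:2]),d[2]+.0007],vel=.02,until_force=6)); say("slid")
p,_=robot.camera("scene"); cv2.imwrite("pics/s3.png",cv2.resize(p[240:390,400:600,::-1],None,fx=4,fy=4))
```

```text
ends x [-0.0427504  -0.05138764] y [0.00934691 0.12638587]
low: False
 t 9.6 tool [0.5893 0.211  0.1309] tab [-0.0457  0.0632  0.0209] F [ 0.  -0.  -6.3] open 0.0272
touch: True
down t 10.4 tool [0.5889 0.2108 0.1131] tab [-0.046   0.0629  0.0031] F [-0.6  0.3  5.6] open 0.0275
stop: True
slid t 11.2 tool [0.5866 0.2007 0.1131] tab [-0.0461  0.0525  0.0031] F [0.2 1.8 3.5] open 0.0272
```

View pics/s3.png

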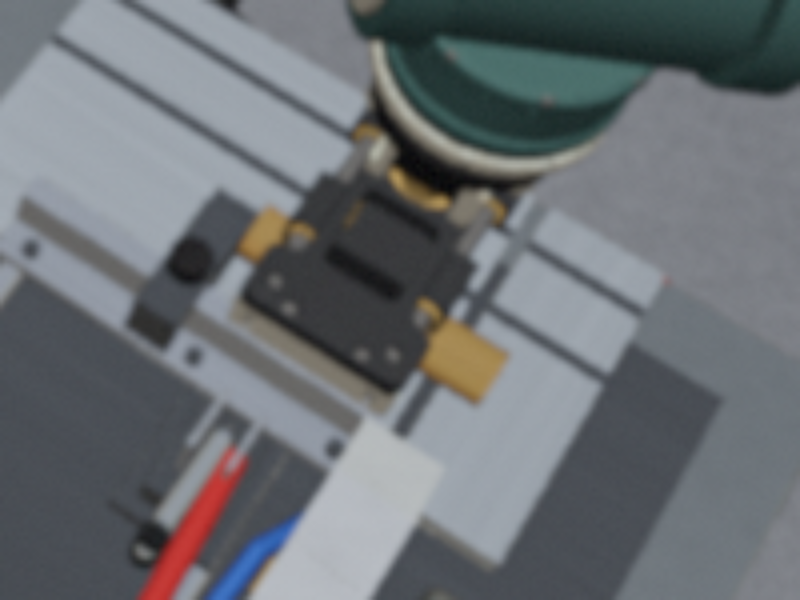

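```bash
cat >> h.py <<'E'
from scipy.spatial.transform import Rotation
def ori45(s=1,a=45):
    a=np.radians(a); z=np.r_[np.cos(a)*EX,-np.sin(a)]; x=s*np.r_[EY,0]
    return Rotation.from_matrix(np.c_[x,np.cross(z,x),z]).as_euler("xyz")
E
python3 - <<'E'
from h import *
robot.move_gripper(.040); say("open")
o=robot.get_obs()["tool_pos"]
robot.move_straight([o[0],o[1],.16],vel=.06); robot.move_straight([o[0],o[1],.26],vel=.15)
robot.move_gripper(0)
best=None
for s in(1,-1):
    q=robot.inverse_kinematics(T(-.10,.06,.10),ori45(s)); print(s,q)
    if q is not None and (best is None or abs(q[5])<best[0]): best=(abs(q[5]),s)
print(best); say("")
p,_=robot.camera("scene"); cv2.imwrite("pics/s4.png",cv2.resize(p[240:390,400:600,::-1],None,fx=4,fy=4))
E
```

```text
open t 11.7 tool [0.5865 0.201  0.1127] tab [-0.0464  0.0528  0.0027] F [ 0.1 -0.3  0. ] open 0.0397
1 [ 0.61717967 -0.43521112  2.08590582 -0.66116755  1.0054761  -0.52442562]
-1 [ 0.61717967 -0.43521112  2.08590582 -0.66116755  1.0054761   2.61716703]
(np.float64(0.524425619451256), 1)
 t 14.2 tool [0.5865 0.201  0.26  ] tab [-0.0464  0.0528  0.15  ] F [-0.2  1.  -1.2] open 0.0004
```

View pics/s4.png

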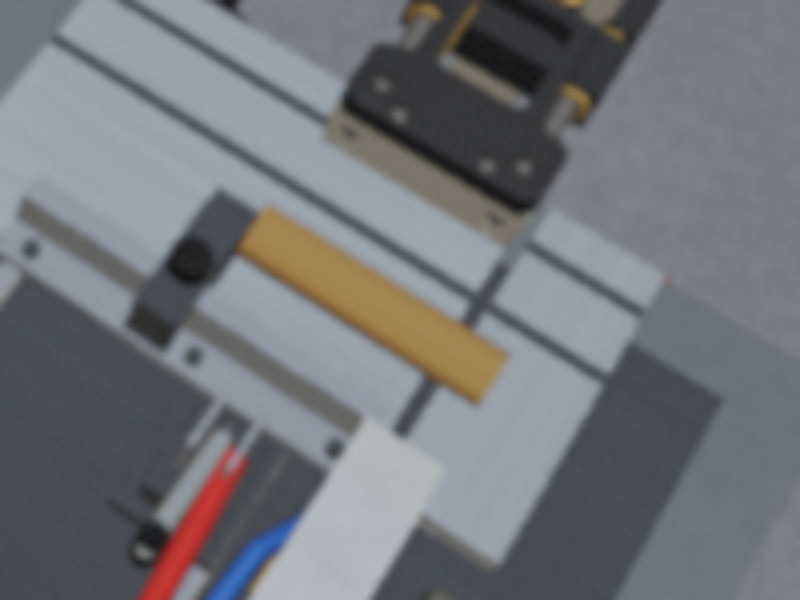

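The bar lies at rest parallel to the fence with its end at the stop (crop (245,235)). Next, roll it back to the fence with the tool tilted.

Run:
```python
from h import *
O=ori45(1)
o=robot.get_obs()["tool_pos"]
robot.move_straight(T(-.12,.0605,.15),vel=.2)
robot.move_pose(T(-.12,.0605,.10),O); say("pre")
print(robot.move_straight(T(-.095,.0605,.024),vel=.1,until_force=10)); say("low")
print(robot.move_straight(T(-.005,.0605,.024),vel=.03,until_force=5)); say("pushed")
p,_=robot.camera("scene"); cv2.imwrite("pics/s5.png",cv2.resize(p[240:390,400:600,::-1],None,fx=4,fy=4))
```

```text
pre t 15.8 tool [0.5165 0.2234 0.2105] tab [-0.1194  0.0605  0.1005] F [ 0.1 -0.6 -0.3] open 0.0006
False
low t 16.8 tool [0.5406 0.2186 0.1347] tab [-0.0949  0.0607  0.0247] F [ 0.5  0.8 -0.4] open 0.0003
True
pushed t 18.3 tool [0.58   0.2103 0.1345] tab [-0.0546  0.0606  0.0245] F [-1.4  1.5  4.9] open -0.0001
```

View pics/s5.png

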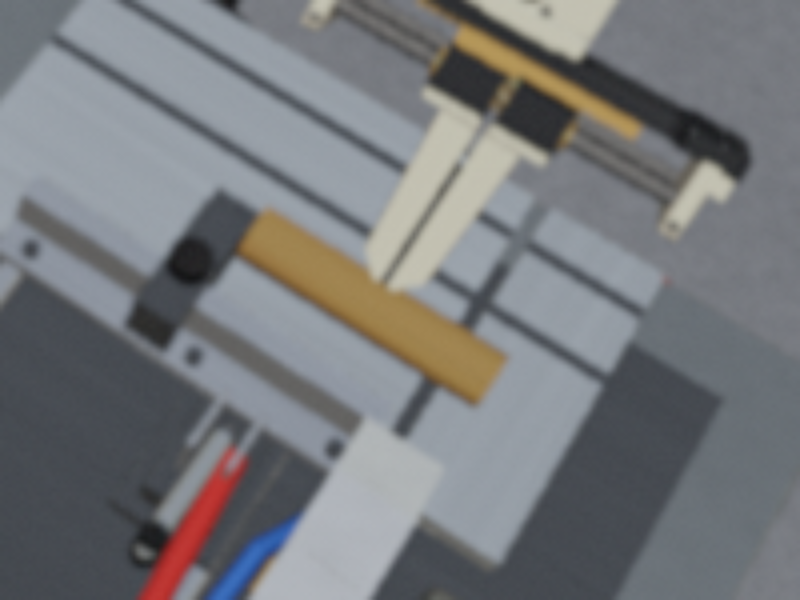

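The tips touched the bar at a steep angle (mostly vertical force) and it didn't roll; it has not moved. I'll back off and push near axis height instead.

Run:
```python
from h import *
robot.move_straight(T(-.085,.0605,.024),vel=.05)
print(robot.move_straight(T(-.085,.0605,.012),vel=.04,until_force=6)); say("low")
print(robot.move_straight(T(-.015,.0605,.012),vel=.03,until_force=6)); say("pushed")
p,_=robot.camera("scene"); cv2.imwrite("pics/s6.png",cv2.resize(p[240:390,400:600,::-1],None,fx=4,fy=4))
```

```text
False
low t 19.5 tool [0.5502 0.2163 0.1215] tab [-0.085   0.0604  0.0115] F [ 0.6  0.8 -0.5] open 0.0004
True
pushed t 20.5 tool [0.572  0.2118 0.1219] tab [-0.0627  0.0604  0.0119] F [ 0.4 -0.8 -0.1] open 0.0004
```

View pics/s6.png

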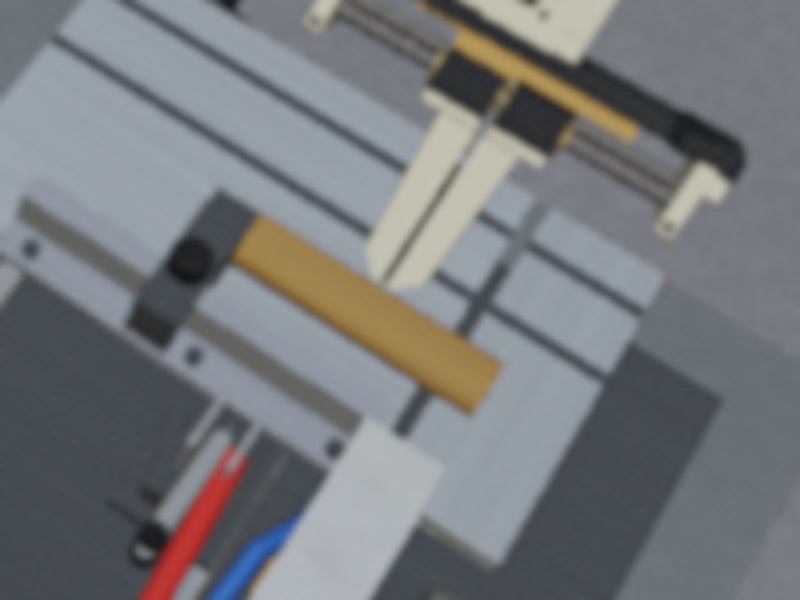

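The touch set the bar rolling toward the fence (far end now at crop (485,385)). I'll keep following it.

Run:
```python
from h import *
for k in range(3):
    r=robot.move_straight(T(-.012,.0605,.012),vel=.025,until_force=8); robot.hold(.2); say(f"push {r}")
    d=(robot.get_obs()["tool_pos"][:2]-ST)@EX
    if not r or d>-.035: break
p,_=robot.camera("scene"); cv2.imwrite("pics/s7.png",cv2.resize(p[240:390,400:600,::-1],None,fx=4,fy=4))
```

```text
push True t 22.0 tool [0.6003 0.206  0.1213] tab [-0.0339  0.0605  0.0113] F [-6.5  1.4  5.4] open 0.0004
```

View pics/s7.png

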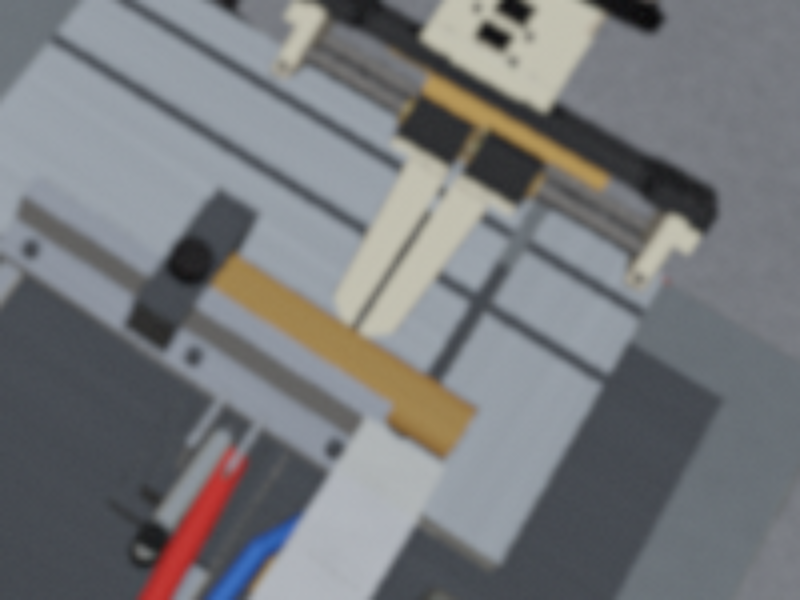

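The bar now sits against the fence along its length, with its end by the stop (crop (225,265)). Next comes the diagonal contact, a small drag toward the stop, then the firm push.

Run:
```python
from h import *
def F():
    f=np.mean([robot.get_obs()["ft_force"] for _ in range(1)],0); return np.round([f[:2]@EX,f[:2]@EY,f[2]],1)
robot.move_straight(T(-.044,.0605,.014),vel=.03); robot.move_straight(T(-.040,.0605,.040),vel=.06); robot.hold(.3); print("F0",F())
D=lambda s,y=.0605:T(-.0239+s*.7071,y,.0239-s*.7071)
print(robot.move_straight(D(-.012),vel=.04,until_force=8)); 
print(robot.move_straight(D(.010),vel=.015,until_force=9)); robot.hold(.2); say("contact"); print(F())
t=robot.get_obs()["tool_pos"]
print("drag",robot.move_straight(t-.012*np.r_[EY,0],vel=.012,until_force=5)); robot.hold(.2); say("drag"); print(F())
```

```text
F0 [ 0.5  0.3 -0. ]
False
True
contact t 24.9 tool [0.6097 0.204  0.1343] tab [-0.0242  0.0605  0.0243] F [-5.7 -0.1  6.1] open 0.0006
[-5.6 -1.2  6.1]
drag True
drag t 25.4 tool [0.6095 0.2038 0.1343] tab [-0.0244  0.0603  0.0243] F [-2.4  0.4  4.7] open 0.0003
[-2.5 -0.1  4.7]
```

Run:
```python
from h import *
def F():
    f=robot.get_obs()["ft_force"]; return np.round([f[:2]@EX,f[:2]@EY,f[2]],1)
n=np.r_[.7071*EX,-.7071]; y=np.r_[EY,0]
t=robot.get_obs()["tool_pos"]
print(robot.move_straight(t+.010*n,vel=.01,until_force=6)); robot.hold(.2); print("press",F()); say("")
t=robot.get_obs()["tool_pos"]
for k in range(5):
    t=t-.001*y+.0002*n
    r=robot.move_straight(t,vel=.01,until_force=15); robot.hold(.1); print(r,F()); say("drag")
    if F()[1]>5 or np.abs(F()).max()>30: break
```

```text
True
press [-4.5 -0.9  4.6]
 t 25.8 tool [0.6096 0.2039 0.1343] tab [-0.0243  0.0604  0.0243] F [-4.5  0.   4.6] open 0.0006
False [-5.8  2.5  5.2]
drag t 26.2 tool [0.6096 0.2032 0.1344] tab [-0.0242  0.0598  0.0244] F [-5.2  3.6  5.2] open 0.0003
False [-6.7  5.4  6.6]
drag t 26.5 tool [0.6096 0.2026 0.1344] tab [-0.024   0.0591  0.0244] F [-5.4  6.7  6.6] open 0.0005
```

Run:
```python
from h import *
def F():
    L=[]
    for _ in range(5): L.append(robot.get_obs()["ft_force"]); robot.hold(.04)
    f=np.mean(L,0); return np.round([f[:2]@EX,f[:2]@EY,f[2]],1)
n=np.r_[.7071*EX,-.7071]; y=np.r_[EY,0]
t=robot.get_obs()["tool_pos"]
t=t+.0006*n-.0015*y        # keep the drag while pressing more
for k in range(14):
    robot.move_straight(t,vel=.01,until_force=25); robot.hold(.15); f=F(); print(k,f)
    if np.linalg.norm(f[[0,2]])>30: break
    t=t+.0006*n
say("end")
for m in("scene","top"):
    p,_=robot.camera(m)
    cv2.imwrite(f"pics/{m}8.png",p[...,::-1])
a=cv2.resize(cv2.imread("pics/scene8.png")[240:390,400:600],None,fx=3,fy=3)
b=cv2.resize(cv2.imread("pics/scene8.png")[130:330,170:370],(200,200))
a[:150,450:]=0
cv2.imwrite("pics/s8.png",a)
im=cv2.imread("pics/scene8.png");i0=cv2.imread("pics/scene0.png")
d=cv2.absdiff(im,i0).max(2)>60; n_,l,s,c=cv2.connectedComponentsWithStats(d.astype(np.uint8))
print("changed blobs",[s[k].tolist() for k in range(1,n_) if s[k,4]>25])
```

```text
0 [-10.9   7.1   7.5]
1 [-22.9   4.8  13.9]
2 [-35.4   2.3  21.6]
end t 28.4 tool [0.6101 0.2022 0.1344] tab [-0.0235  0.0588  0.0244] F [-34.2   9.5  20.5] open 0.0004
changed blobs [[198, 0, 15, 14, 165], [467, 0, 57, 70, 1575], [141, 4, 14, 7, 58], [533, 4, 19, 44, 445], [502, 7, 134, 223, 7496], [424, 47, 16, 63, 647], [437, 51, 8, 53, 156], [558, 84, 19, 9, 67], [568, 89, 14, 13, 52], [460, 91, 39, 31, 263], [570, 99, 18, 8, 42], [613, 98, 10, 27, 33], [447, 111, 80, 65, 1471], [443, 117, 34, 14, 135], [486, 120, 12, 6, 30], [491, 126, 15, 4, 30], [562, 127, 23, 5, 41], [456, 133, 55, 22, 762], [543, 132, 46, 46, 1602], [572, 132, 23, 47, 146], [547, 176, 23, 6, 49], [239, 207, 55, 24, 517], [536, 212, 33, 18, 116], [523, 221, 42, 26, 288], [538, 222, 19, 11, 90], [505, 226, 43, 40, 734], [473, 232, 106, 66, 901], [523, 238, 8, 7, 33], [470, 241, 8, 11, 53], [518, 245, 8, 6, 27], [497, 263, 38, 28, 474], [499, 281, 10, 7, 36], [510, 287, 10, 7, 37], [561, 295, 13, 11, 66], [491, 297, 8, 6, 32], [500, 303, 9, 6, 34], [455, 305, 63, 49, 704]]
```

View pics/s8.png

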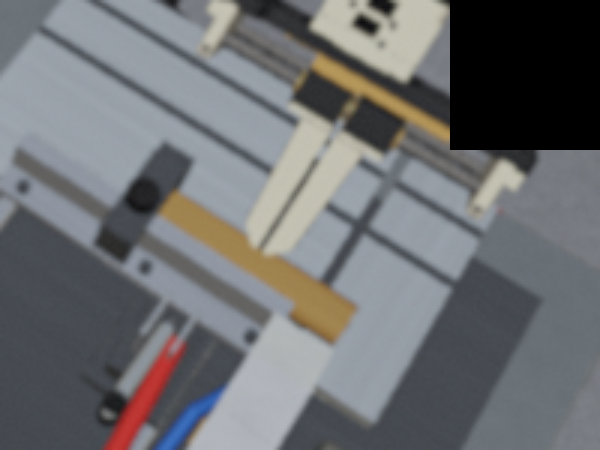

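The bar's end is on the stop (crop (165,210)) and it lies on the fence; the only bench change is the removed brass bar. The push is lopsided (35 N back, 21 N down), so I'll balance it with a small force loop.

Run:
```python
from h import *
def F():
    L=[]
    for _ in range(5): L.append(robot.get_obs()["ft_force"]); robot.hold(.04)
    f=np.mean(L,0); return np.round([-f[:2]@EX,f[:2]@EY,f[2]],1)
B=np.c_[np.r_[EX,0],-np.r_[EY,0],[0,0,-1]]
t=robot.get_obs()["tool_pos"]+B@[.0008,.0002,.0008]
want=np.array([24,4,24])
for k in range(14):
    robot.move_straight(t,vel=.01); f=F(); print(k,f)
    if np.all(abs(f-want)<[3,2.5,3]): break
    t=t+B@np.clip((want-f)*[.00002,.00004,.00003],-.0005,.0005)
robot.hold(1); print("after 1 s",F()); say("end")
p,_=robot.camera("scene"); cv2.imwrite("pics/s9.png",cv2.resize(p[240:390,400:600,::-1],None,fx=4,fy=4))
```

```text
0 [35.2 -4.4 21.6]
1 [30.3 -1.2 19.4]
2 [28.2  0.5 18. ]
3 [27.6  1.6 18.6]
4 [27.8  1.4 19.3]
5 [26.9  2.3 19. ]
6 [26.9  2.1 19.7]
7 [26.7  2.7 20.4]
8 [26.2  3.3 20.6]
9 [26.6  2.7 20.5]
10 [26.4  3.  21. ]
11 [25.5  3.2 21.4]
after 1 s [25.9  3.3 21.1]
end t 35.2 tool [0.6099 0.2022 0.1344] tab [-0.0237  0.0588  0.0244] F [-24.7   7.8  21.5] open 0.0005
```

View pics/s9.png

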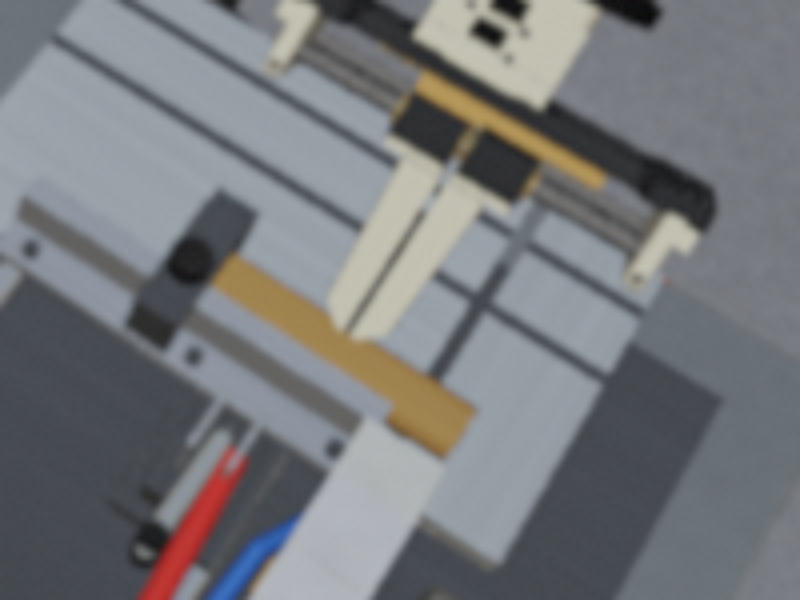

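The view is unchanged: the bar is at the stop and fence. The sideways force briefly reversed (-4 N) at the start of that loop, so I'll reseat the bar lightly against the stop and press again with the force staying toward it.

Run:
```python
from h import *
def F():
    L=[]
    for _ in range(4): L.append(robot.get_obs()["ft_force"]); robot.hold(.04)
    f=np.mean(L,0); return np.round([-f[:2]@EX,f[:2]@EY,f[2]],1)
B=np.c_[np.r_[EX,0],-np.r_[EY,0],[0,0,-1]]
t=robot.get_obs()["tool_pos"]+B@[.0001,.0015,.0003]
def loop(want,n,tol=(3,2,3)):
    global t
    for k in range(n):
        robot.move_straight(t,vel=.02); f=F()
        if np.all(abs(f-want)<tol): break
        t=t+B@np.clip((want-f)*[.000025,.00012,.00006],-.0006,.0006)
    say(f"{k} {f}")
loop(np.array([8,0,8]),1); loop(np.array([8,6.5,8]),14,(3,1,3)); 
for w in((13,6,12),(19,6,18),(25,6,24)): loop(np.array(w),8)
robot.hold(1); print("after 1 s",F()); say("end")
p,_=robot.camera("scene")
a=cv2.imread("pics/scene8.png").astype(float)[...,::-1]
g=lambda q:q[255:360,450:530].astype(np.float32).mean(2)
print("mean diff to scene8 in bar area",np.abs(g(p)-g(a)).mean())
```

```text
0 [10.9  2.8 10.2] t 35.6 tool [0.6098 0.2014 0.1349] tab [-0.0235  0.058   0.0249] F [-9.8  4.2 10.2] open 0.0002
3 [7.1 6.1 7.5] t 37.3 tool [0.6097 0.201  0.1349] tab [-0.0236  0.0576  0.0249] F [-5.7  8.   8.1] open 0.0002
1 [12.   4.9 10. ] t 38.1 tool [0.6098 0.201  0.1349] tab [-0.0235  0.0576  0.0249] F [-11.1   6.8  10.7] open 0.0008
1 [18.9  4.1 15.4] t 39.0 tool [0.61   0.201  0.1349] tab [-0.0233  0.0576  0.0249] F [-17.3   8.1  15.6] open 0.0005
2 [26.6  4.9 21.3] t 40.2 tool [0.6101 0.201  0.1348] tab [-0.0232  0.0576  0.0248] F [-25.3  10.7  20.8] open 0.0002
after 1 s [26.3  5.  21.1]
end t 41.4 tool [0.6101 0.2009 0.1348] tab [-0.0232  0.0576  0.0248] F [-25.4  10.2  20.6] open 0.0005
mean diff to scene8 in bar area 2.0527778
```

```bash
python3 -c "
from rig import robot
print(robot.close_job(), robot.get_obs()['ft_force'])"
```

```text
the job is handed in; nothing more can be done
the job is handed in; nothing more can be done
```

The brass bar is on the saw's table, along the fence and with its end against the stop block. I handed the job in at about 41 s with the closed fingertips still holding it in the diagonal push.

**What I did:** I gripped the bar in the rack, set it down and slid it along the table until it met the stop. I then released it, rolled it back to the fence and pushed at 45° from the front. Last, I reseated it lightly against the stop and brought the push up to full.

**Last checks:**
- **Push:** it held steady over 1 s, at about 26 N back against the fence, 21 N down on the table and 5 N toward the stop.
- **Fingertips:** they touched within about 1 mm of where they should for a bar seated against both fence and table.
- **Stop contact:** the bar held against about 6 N sideways under a light push, so I take its end to be firmly on the stop. I inferred this from force and pictures, which resolve about 2 mm; I did not measure the gap directly.
- **Other things:** in the scene picture taken after the first firm push, the only change on the bench was the missing brass bar. The other bars, the bottle and the specimen mount had not visibly moved.

**What went wrong on the way:**
- **First roll attempt:** the tips met the bar too high and it did not move, so I repeated it lower.
- **First firm push:** it was uneven, at 35 N back and 21 N down.
- **Rebalancing:** the sideways force briefly reversed by about 4 N, which is why I reseated the bar before the final push.

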